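# Put the microscope objectives into their colour-coded cups

## Robot

A 6-joint arm with a two-finger parallel gripper is mounted at the origin on the work surface. World frame = base frame: x ahead of the robot, y to its left, z up, the work surface at z = 0. Lengths are in m, angles in rad, forces in N, time in s.
With the tool pointing down it reaches from about 0.3 to 0.775 m from the base axis. Payload 14.6 kg.
Tool frame: the origin (TCP) lies at the centre of the arm's flange, where the gripper is bolted on; the fingertips stand 199 mm ahead of it and the grasp point (between the pads) lies ctrl.tcp_to_grasp ahead of it (ctrl.tcp_to_grasp is the distance from the TCP to the grasp point, in m); z points along the fingers, y is the line along which they close (so a half turn about z gives the same grasp; the last joint's range is limited). The gripper opens to 94 mm and grips with 3 to 60 N. Pads are 16 mm wide; open, the fingers measure 119 mm over their backs; the gripper's body (75 mm by 177 mm) begins 78 mm behind the grasp point.
Start: joints at [1.04, 0.3, 1.521, -0, 1.321, -0.067], TCP at [0.246, 0.492, 0.405] pointing down, gripper open.
Joint ranges: [-3.03, 3.03], [-0.79, 2.21], [0.23, 2.52], [-1.04, 4.18], [0, 3.07], [-2.55, 2.55]. Speed limits (rad/s): [2.22, 2.22, 2.57, 3.14, 3.14, 3.14].

## Interface

Orientations are given as [roll, pitch, yaw] about the fixed x, y, z axes, in that order (R = Rz(yaw) Ry(pitch) Rx(roll)).
In Python, from station import ctrl gives the robot as it stands. The module is installed in compiled form; this text tells all that it offers.
- The arm moves only by the shell command python3 -m jog 'ROWS' [OPENING] [FORCE]. ROWS is JSON, a list of rows, each a list of 6 numbers: the shift along the tool's x, y, z in cm, then the turn, a rotation vector about the tool's x, y, z in rad. In form: [[tx, ty, tz, ax, ay, az], ...]. A call has 1 to 8 rows; each row is the pose to reach, as a shift and turn from the pose commanded when the call began, along the tool's axes at that moment; what a row does not reach only later rows make up. A row lasts 1/10 s, in which the tool goes at most 50 mm and 8.59 degrees, less where a joint would pass 70% of its speed; a pose out of reach is approached as far as the arm can. A call with a gripper value outside its range is refused whole. OPENING is the opening in per cent of the stroke, from 0 (shut) to 100 (fully open), set as the call begins (- or left out, the last holds). The fingers move at their own pace and stop on an object; FORCE is the grip in N (left out, the last holds). Time passes only in rows, so rows that repeat a pose let the fingers close. It gives the time, the measured TCP pose, the force, the opening and the grip force at its end, in the units of the state.
- ctrl.get_obs(): the state, without advancing time (a new reading comes with each control period).
- ctrl.camera(name): name is "scene" or "top" or "wrist"; returns a dict with "img" (384x512x3 uint8, blue, green, red), "intrinsics" (3x3 intrinsics, pixels), "R" (3x3) and "t" (3): a world point X has camera coordinates R X + t. Camera axes: x right, y down, z forward; pixel columns grow to the right and rows downward; lengths in m; the calibration is good to about 2 mm. A picture is of the moment at which its call begins. There is no depth.
- ctrl.hand_in(): hands the job in; it is judged then, once.
The state is a dict: "time_s": time; "qpos": joint angles; "joint_vel": joint speeds; "tau": joint torques, N m; "ee_pos": TCP position; "eef_rot": TCP orientation; "force": force on the tool from outside, world axes, zero at the start; "moment": the same for the moment, N m; "grip_width": finger opening in m; "grip_force": force on a finger pad.
Only numpy, scipy, OpenCV 4.12 (cv2) and the standard library are available. Lean on these libraries where they do the work, as an engineer would, in place of code of your own. Each camera call takes 0.05 s, during which the arm holds its last target. There are 200 camera calls.

## Task

Put away the four loose microscope objectives: stand each one, upright and nose up, in the low storage cup of the same colour as its band, in any order. They are glass optics, so set each down gently, never let one fall or tip over, and leave the oil bottle and the hand-gel bottle standing where they are.

Things in the scene. Friction and masses are not known exactly. Their poses are not given: they have to be found in the camera images.
- lens_red_center (a point): Loose microscope objective lens (about 140 g, bare steel barrel) with a broad red band and red shoulder, standing nose up on the table. 50 mm tall; the barrel is a plain cylinder of 32 mm diameter from the bottom up to 36 mm, then it tapers to a thin nose (at most 20 mm across). This point is on its axis, half-way up (25 mm above its bottom); z points up along the axis. Grip it round the barrel.
- cup_red: Low red storage cup fixed to the table: a round dish of 60 mm outer and 50 mm inner diameter, its rim 7 mm above the table, its inner floor 3 mm above the table. Origin at the centre of its underside (on the table), z up.
- lens_yellow_center (a point): Loose microscope objective lens (about 140 g, bare steel barrel) with a broad yellow band and yellow shoulder, standing nose up on the table. 54 mm tall; the barrel is a plain cylinder of 32 mm diameter from the bottom up to 36 mm, then it tapers to a thin nose (at most 20 mm across). This point is on its axis, half-way up (27 mm above its bottom); z points up along the axis. Grip it round the barrel.
- cup_yellow: Low yellow storage cup fixed to the table: a round dish of 60 mm outer and 50 mm inner diameter, its rim 7 mm above the table, its inner floor 3 mm above the table. Origin at the centre of its underside (on the table), z up.
- lens_green_center (a point): Loose microscope objective lens (about 140 g, bare steel barrel) with a broad green band and green shoulder, standing nose up on the table. 58 mm tall; the barrel is a plain cylinder of 32 mm diameter from the bottom up to 36 mm, then it tapers to a thin nose (at most 20 mm across). This point is on its axis, half-way up (29 mm above its bottom); z points up along the axis. Grip it round the barrel.
- cup_green: Low green storage cup fixed to the table: a round dish of 60 mm outer and 50 mm inner diameter, its rim 7 mm above the table, its inner floor 3 mm above the table. Origin at the centre of its underside (on the table), z up.
- lens_blue_center (a point): Loose microscope objective lens (about 140 g, bare steel barrel) with a broad blue band and blue shoulder, standing nose up on the table. 62 mm tall; the barrel is a plain cylinder of 32 mm diameter from the bottom up to 36 mm, then it tapers to a thin nose (at most 20 mm across). This point is on its axis, half-way up (31 mm above its bottom); z points up along the axis. Grip it round the barrel.
- cup_blue: Low blue storage cup fixed to the table: a round dish of 60 mm outer and 50 mm inner diameter, its rim 7 mm above the table, its inner floor 3 mm above the table. Origin at the centre of its underside (on the table), z up.
- oil: Bystander: small amber bottle of immersion oil with a black cap, 28 mm diameter, 58 mm tall, standing loose among the lenses and cups. Origin at the centre of its underside.
- gel: Bystander: hand-gel pump bottle, clear and white, 66 mm diameter, 170 mm tall, standing loose on the robot's left, beside the work. Origin at the centre of its underside.
Mind the look-alikes: they are no part of the job. What is shaped like the part that bears lens_yellow_center but purple is not meant.

How it is judged:
At the end, for the whole second after the job is handed in: Each of the four lenses stands at rest on the floor of the cup of its own colour: axis within 12 mm of the cup's centre, height within 3 mm of seated, tilted less than 0.1 rad, slower than 20 mm/s (horizontal distance between lens_red_center and cup_red below 0.012 m and z of lens_red_center in the frame of cup_red between 0.025 and 0.031 m and angle between each of lens_red_center, lens_yellow_center, lens_green_center, lens_blue_center's own z axis and vertical below 0.1 rad and linear speed of each of lens_red, lens_yellow, lens_green, lens_blue below 0.02 m/s and horizontal distance between lens_yellow_center and cup_yellow below 0.012 m and z of lens_yellow_center in the frame of cup_yellow between 0.027 and 0.033 m and horizontal distance between lens_green_center and cup_green below 0.012 m and z of lens_green_center in the frame of cup_green between 0.029 and 0.035 m and horizontal distance between lens_blue_center and cup_blue below 0.012 m and z of lens_blue_center in the frame of cup_blue between 0.031 and 0.037 m); the robot touches nothing.
It fails at once if a lens is tipped over (angle between any of lens_red_center, lens_yellow_center, lens_green_center, lens_blue_center's own z axis and vertical above 1 rad).
It fails at once if a lens is let fall (more than about 3 cm) or flung ((linear speed of lens_red above 0.75 m/s and contact force between the fingers and lens_red below 0.01 N) or (linear speed of lens_yellow above 0.75 m/s and contact force between the fingers and lens_yellow below 0.01 N) or (linear speed of lens_green above 0.75 m/s and contact force between the fingers and lens_green below 0.01 N) or (linear speed of lens_blue above 0.75 m/s and contact force between the fingers and lens_blue below 0.01 N)).
It fails at once if the oil bottle is pushed away (over 20 mm) or knocked over (distance of oil from where it was at the start of the episode above 0.02 m or angle between oil's own z axis and vertical above 0.4 rad).
It fails at once if the hand-gel bottle is pushed away (over 20 mm) or knocked over (distance of gel from where it was at the start of the episode above 0.02 m or angle between gel's own z axis and vertical above 0.4 rad).
It also fails if it takes over 96 s, if anything falls off the work surface, if the arm or the gripper's body presses on something with over 40 N, if the wrist force passes 120 N, or if a joint passes its speed limit or range.

## Working session

There is one attempt and no reset: what is moved stays moved. The work goes in short steps, Python scripts to look and compute and a shell command to move; the robot and the scene stay as the last step left them, time stands still between calls to the robot, and variables do not carry over. Pictures are saved under pics/ and viewed, at most 14 in all, crops included, and the job is handed in when it is done.

```bash
mkdir -p pics; python3 - <<'E'
from station import ctrl
import cv2,numpy as np
o=ctrl.get_obs(); print(o['time_s'],o['ee_pos'],o['eef_rot'],o['grip_width'],ctrl.tcp_to_grasp)
for n in('top','scene'):
    c=ctrl.camera(n); cv2.imwrite(f'pics/{n}0.png',cv2.resize(c['img'],(800,600),interpolation=cv2.INTER_CUBIC)); np.savez(f'{n}0.npz',**c)
    print(n,c['intrinsics'],c['R'],c['t'])
E
```

```text
0.0 [0.24602628 0.49186649 0.40408756] [-3.14046361e+00 -6.70473308e-05  2.67785674e+00] 0.09386496050394615 0.1804
top [[432.07349815   0.         253.56366338]
 [  0.         432.07349815 196.88093573]
 [  0.           0.           1.        ]] [[-0.02792277 -0.99934746 -0.02291207]
 [-0.99309213  0.03034666 -0.11334505]
 [ 0.1139664   0.01958889 -0.99329147]] [0.12759411 0.51866257 0.87666785]
scene [[446.1214929    0.         252.48397695]
 [  0.         446.1214929  188.24046791]
 [  0.           0.           1.        ]] [[-0.81586182  0.57822271 -0.00529084]
 [ 0.37089561  0.51626352 -0.77195105]
 [-0.44362816 -0.63176773 -0.63565996]] [ 0.38405094 -0.22538744  1.29048757]
```

View pics/top0.png

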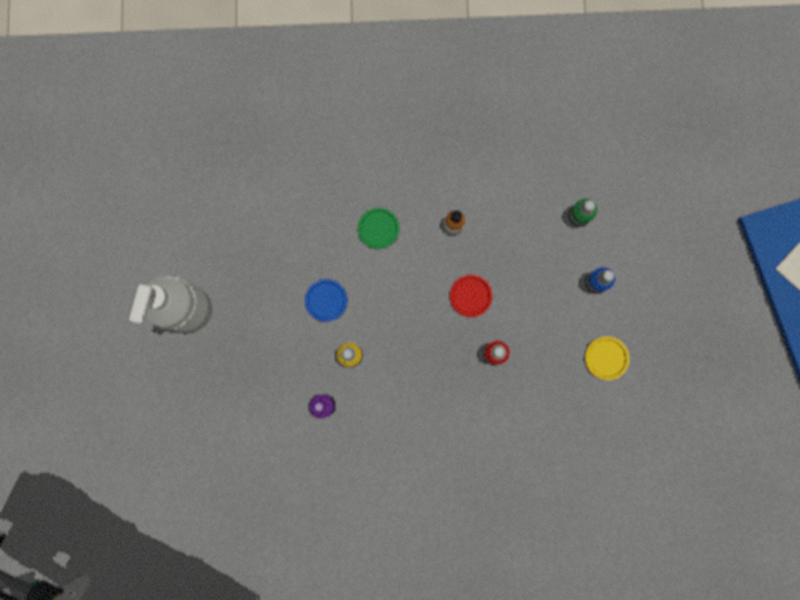

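View pics/scene0.png

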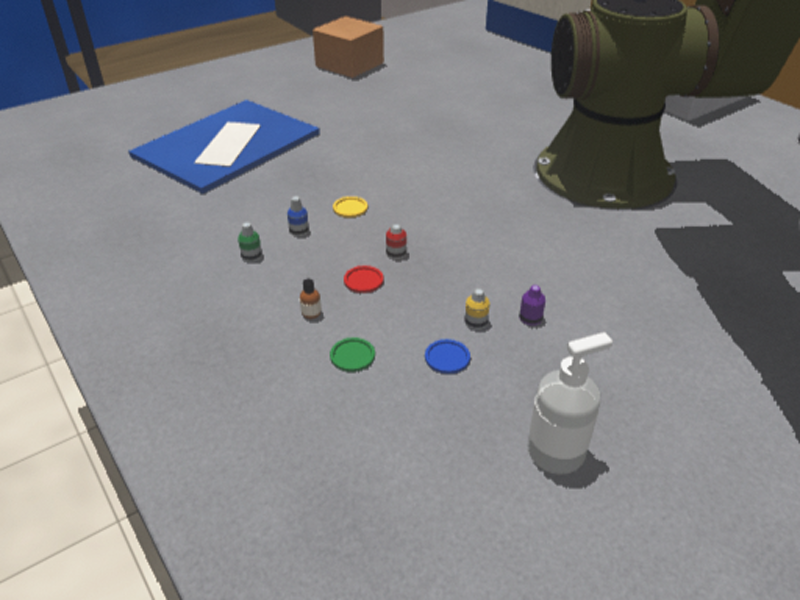

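Top view (800x600 px): cups are green (379,228), blue (326,300), red (471,296) and yellow (607,358). Lenses are yellow (349,354), red (497,352), blue (601,280) and green (584,211). Oil is at (455,222) and gel at (175,305). There are two candidates for the yellow lens, (349,354) and (322,406). The second is purple all over, so it is the look-alike; the first has a yellow band on steel. I'll measure next and confirm this in a crop.

```bash
cat > h.py <<'E'
import cv2,numpy as np
HUE={'red':(172,8),'yellow':(18,34),'green':(45,85),'blue':(100,125)}
H={'red':.05,'yellow':.054,'green':.058,'blue':.062}
def mask(img,col):
    h=cv2.cvtColor(img,cv2.COLOR_BGR2HSV); a,b=HUE[col]; H_=h[...,0].astype(int)
    m=((H_>=a)&(H_<=b)) if a<b else ((H_>=a)|(H_<=b))
    return (m&(h[...,1]>120)&(h[...,2]>40)).astype(np.uint8)*255
def blobs(img,col,amin=25):
    n,l,s,c=cv2.connectedComponentsWithStats(mask(img,col))
    return [(s[i,4],c[i],s[i,:4]) for i in range(1,n) if s[i,4]>=amin]
def ray(c,p,z):
    d=c['R'].T@np.linalg.solve(c['intrinsics'],[p[0],p[1],1]); o=-c['R'].T@c['t']
    return o+d*(z-o[2])/d[2]
E
python3 - <<'E'
from h import *
for n in('top','scene'):
    c=dict(np.load(n+'0.npz'))
    for col in HUE:
        for a,p,s in blobs(c['img'],col): print(n,col,a,p.round(1),s,'z5',ray(c,p,.005).round(4)[:2],'z33',ray(c,p,.033).round(4)[:2])
c=dict(np.load('top0.npz'));print('oil',ray(c,(455*.64,222*.64),.045),'gel',ray(c,(182*.64,303*.64),.08))
i=cv2.imread('pics/scene0.png')[170:480,200:620];cv2.imwrite('pics/crop.png',cv2.resize(i,(800,590),interpolation=cv2.INTER_CUBIC))
E
```

```text
top red 587 [301. 189.] [288 176  27  27] z5 [0.5391 0.01  ] z33 [0.5355 0.0125]
top red 117 [316.7 225.6] [310 218  16  15] z5 [ 0.4592 -0.0204] z33 [ 0.458  -0.0169]
top yellow 625 [388.1 228.9] [374 215  29  28] z5 [ 0.4479 -0.1714] z33 [ 0.4471 -0.1634]
top yellow 131 [223.3 226.8] [215 219  17  16] z5 [0.4624 0.1796] z33 [0.4611 0.1771]
top green 89 [371.6 136.6] [366 128  16  15] z5 [ 0.6497 -0.1483] z33 [ 0.6427 -0.141 ]
top green 518 [241.8 145.7] [229 133  26  26] z5 [0.6387 0.1356] z33 [0.6321 0.1343]
top blue 2035 [497.3 170.1] [473 128  39 116] z5 [ 0.5669 -0.4122] z33 [ 0.5625 -0.3969]
top blue 108 [382.7 179.6] [377 171  16  16] z5 [ 0.5541 -0.1665] z33 [ 0.55   -0.1586]
top blue 563 [208.2 191.8] [195 179  27  27] z5 [0.5392 0.2109] z33 [0.5355 0.2074]
scene red 91 [253.  152.6] [247 148  13  10] z5 [ 0.4378 -0.0441] z33 [ 0.4609 -0.0113]
scene red 342 [232.2 178.1] [220 170  25  17] z5 [0.5373 0.0121] z33 [0.5561 0.0425]
scene yellow 233 [223.7 131.9] [213 126  22  13] z5 [ 0.4457 -0.1688] z33 [ 0.4685 -0.1305]
scene yellow 132 [305.  196.5] [298 190  15  13] z5 [0.44
[... 284 characters left out ...]
-1.1546]
scene blue 301 [42.5 16. ] [34  0 18 34] z5 [ 0.5802 -1.4081] z33 [ 0.5971 -1.3159]
scene blue 2287 [102.   10.1] [ 52   0 124  31] z5 [ 0.3441 -1.3308] z33 [ 0.3713 -1.242 ]
scene blue 826 [333.1  15.8] [312   0  44  33] z5 [-0.4277 -0.6728] z33 [-0.3669 -0.6126]
scene blue 31 [51.7 53.7] [49 49  7  9] z5 [ 0.667  -0.9731] z33 [ 0.6802 -0.8999]
scene blue 2634 [141.   91.4] [ 83  64 121  57] z5 [ 0.5279 -0.5147] z33 [ 0.5471 -0.4614]
scene blue 75 [189.8 138. ] [184 133  12  10] z5 [ 0.5343 -0.1958] z33 [ 0.5532 -0.1564]
scene blue 492 [285.9 227.5] [272 217  29  22] z5 [0.5378 0.2133] z33 [0.5566 0.2349]
oil [0.63360575 0.03007958 0.045     ] gel [0.53089689 0.38571062 0.08      ]
```

View pics/crop.png

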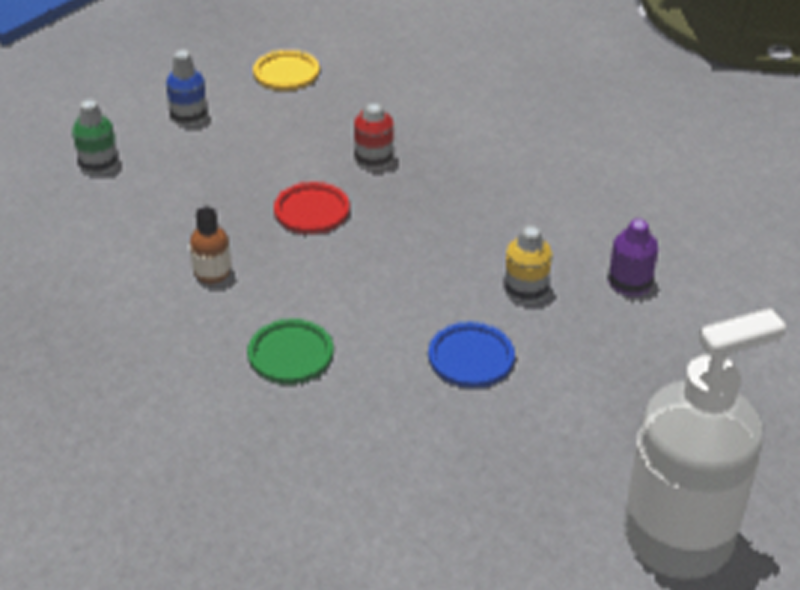

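The crop confirms it: at (528,265) a yellow band on a bare steel barrel, at (633,258) the all-purple look-alike. The two views agree within about 4 mm on the lens and cup positions. I'll go above the yellow lens first and turn the tool to yaw π, so its axes line up with the world.

```bash
python3 -m jog '[[-4,-2.2,0.5,0,0,-0.06],[-8.2,-4.5,1,0,0,-0.12],[-12.4,-6.7,1.6,0,0,-0.18],[-16.6,-9,2.2,0,0,-0.24],[-20.8,-11.3,2.8,0,0,-0.3],[-25,-13.6,3.4,0,0,-0.36],[-29.2,-15.9,4,0,0,-0.42],[-33.4,-18.2,4.4,0,0,-0.464]]' 75 40
python3 -m jog '[[0,0,0,0,0,0],[0,0,0,0,0,0]]'
python3 - <<'E'
from station import ctrl
from h import *
o=ctrl.get_obs();print(o['time_s'],o['ee_pos'],o['eef_rot'],o['grip_width'])
c=ctrl.camera('wrist');cv2.imwrite('pics/w0.png',c['img'])
print(c['R'].round(3),c['t'].round(3),(-c['R'].T@c['t']).round(3))
for col in HUE:
    for a,p,s in blobs(c['img'],col): print(col,a,p.round(1),s,'z5',ray(c,p,.005).round(4)[:2],'z33',ray(c,p,.033).round(4)[:2])
E
```

```text
time_s: 0.9
ee_pos: [0.464, 0.1778, 0.3602]
eef_rot: [-3.141, -0.001, -3.139]
force: [-0.3, 0.5, 0.4]
grip_width: 0.0707
grip_force: 0.0
time_s: 1.1
ee_pos: [0.4636, 0.1791, 0.3603]
eef_rot: [-3.141, -0.001, 3.139]
force: [0.0, 0.0, -0.2]
grip_width: 0.0706
grip_force: 0.0
1.1 [0.46360878 0.17905424 0.36025665] [-3.14144830e+00 -8.94831507e-04  3.13929497e+00] 0.07060327185197532
[[ 0.002  1.     0.   ]
 [ 0.972 -0.002  0.235]
 [ 0.235 -0.    -0.972]] [-0.18  -0.464  0.237] [0.395 0.179 0.34 ]
red 760 [ 66.7 179.4] [ 43 164  41  35] z5 [ 0.4611 -0.0293] z33 [ 0.4556 -0.0119]
red 1685 [115.3 242.1] [ 86 222  56  49] z5 [0.5321 0.0143] z33 [0.5207 0.0281]
yellow 616 [263.5 182.2] [247 167  34  35] z5 [0.4646 0.179 ] z33 [0.4589 0.179 ]
yellow 1068 [103.8 306.2] [ 91 272  34  68] z5 [ 0.6121 -0.0081] z33 [0.594  0.0076]
yellow 1053 [423.2 306. ] [403 272  34  68] z5 [0.6128 0.3653] z33 [0.5946 0.3497]
yellow 3252 [369.8 364.8] [175 355 337  16] z5 [0.694 0.309] z33 [0.669  0.2981]
green 1018 [228.5 333. ] [204 322  50  26] z5 [0.6485 0.1367] z33 [0.6274 0.1403]
blue 2130 [293.3 246.5] [267 222  54  50] z5 [0.5379 0.212 ] z33 [0.526  0.2092]
```

View pics/w0.png

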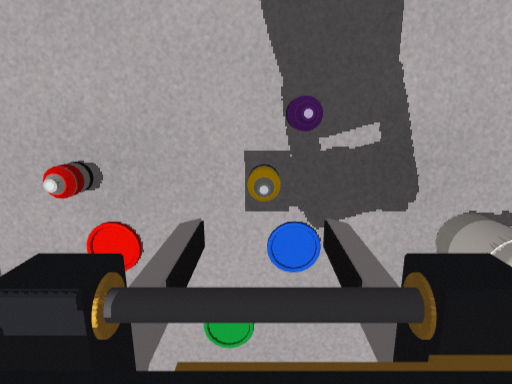

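The wrist view shows the yellow lens at (263,182) between the open fingers. It solves to (0.460, 0.179), which agrees with the top view. I'll descend and grip.

```bash
python3 -m jog '[[0.1,0,2.5,0,0,0],[0.2,0,5.5,0,0,0],[0.2,0,8.5,0,0,0],[0.2,0,11,0,0,0],[0.2,0,13.2,0,0,0],[0.2,0,14.6,0,0,0],[0.2,0,15.3,0,0,0],[0.2,0,15.4,0,0,0]]' 75 40 | head -3
python3 -m jog '[[0,0,0,0,0,0],[0,0,0,0,0,0],[0,0,0,0,0,0],[0,0,0,0,0,0],[0,0,0,0,0,0],[0,0,0,0,0,0]]' 25 40
```

```text
time_s: 1.95
ee_pos: [0.4609, 0.1806, 0.2063]
eef_rot: [-3.141, -0.001, -3.14]
time_s: 2.55
ee_pos: [0.4614, 0.1797, 0.2068]
eef_rot: [3.142, 0.0, -3.141]
force: [-1.3, 0.1, 1.6]
grip_width: 0.0315
grip_force: 40.0
```

```bash
python3 -m jog '[[0,0,-0.5,0,0,0],[0,0,-2,0,0,0],[0,0,-4.5,0,0,0],[0,0,-7,0,0,0],[0,0,-9,0,0,0],[0,0,-9.8,0,0,0],[0,0,-10,0,0,0]]' | tail -4
python3 -m jog '[[0.1,-2,0,0,0,0],[0.3,-6,0,0,0,0],[0.5,-10,0,0,0,0],[0.7,-14,0,0,0,0],[0.9,-18,0,0,0,0],[1.1,-22,0,0,0,0],[1.3,-26,0,0,0,0],[1.4,-29,0,0,0,0]]' | tail -1
python3 -m jog '[[0,-2.5,0,0,0,0],[0,-4.5,0,0,0,0],[0,-5.5,0,0,0,0],[0,-5.9,0,0,0,0],[0,-5.9,0,0,0,0]]'
python3 - <<'E'
from station import ctrl
from h import *
o=ctrl.get_obs();print(o['time_s'],o['ee_pos'],o['eef_rot'],o['grip_width'])
c=ctrl.camera('wrist');cv2.imwrite('pics/w1.png',c['img'])
for col in HUE:
    for a,p,s in blobs(c['img'],col): print(col,a,p.round(1),s,'z5',ray(c,p,.005).round(4)[:2],'z33',ray(c,p,.033).round(4)[:2],'z133',ray(c,p,.133).round(4)[:2])
E
```

```text
eef_rot: [3.141, 0.001, -3.141]
force: [0.3, 0.1, -1.1]
grip_width: 0.0313
grip_force: 40.0
grip_force: 40.0
time_s: 4.55
ee_pos: [0.4474, -0.1691, 0.3062]
eef_rot: [3.141, -0.001, -3.142]
force: [0.6, 0.4, -0.8]
grip_width: 0.0315
grip_force: 40.0
4.55 [ 0.44740722 -0.16910566  0.30619158] [ 3.14118987e+00 -6.95998173e-04 -3.14151100e+00] 0.031518000127716446
red 1016 [440.8 209.9] [421 192  48  42] z5 [ 0.463  -0.0079] z33 [ 0.4546 -0.024 ] z133 [ 0.4248 -0.0814]
red 1301 [456.7 271.8] [427 256  56  32] z5 [0.5245 0.0152] z33 [ 0.51   -0.0032] z133 [ 0.4583 -0.0688]
yellow 2803 [262.1 187. ] [229 160  67  58] z5 [ 0.4417 -0.1703] z33 [ 0.4354 -0.1702] z133 [ 0.4132 -0.1698]
yellow 2081 [263.7 240.4] [233 215  63  66] z5 [ 0.4926 -0.1688] z33 [ 0.4813 -0.1689] z133 [ 0.4409 -0.169 ]
yellow 617 [189.7 306.3] [183 272  18  68] z5 [ 0.5614 -0.2414] z33 [ 0.5432 -0.2342] z133 [ 0.4783 -0.2085]
yellow 626 [337.5 306.4] [327 272  18  68] z5 [ 0.5617 -0.0965] z33 [ 0.5435 -0.1038] z133 [ 0.4785 -0.1296]
yellow 3936 [290.9 364.6] [ 77 355 380  17] z5 [ 0.629  -0.1409] z33 [ 0.6041 -0.1437] z133 [ 0.5151 -0.1538]
blue 1583 [ 13.  259.5] [  0 207  39  81] z5 [ 0.5117 -0.4054] z33 [ 0.4985 -0.3818] z133 [ 0.4513 -0.2977]
blue 2576 [ 42.4 347.6] [ 12 322  66  50] z5 [ 0.6084 -0.3933] z33 [ 0.5856 -0.371 ] z133 [ 0.5039 -0.2911]
blue 31 [257.9 324.8] [255 322   7   8] z5 [ 0.5822 -0.1746] z33 [ 0.5619 -0.1741] z133 [ 0.4896 -0.1721]
```

View pics/w1.png

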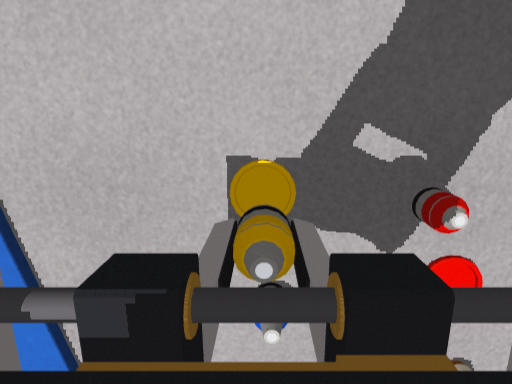

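The wrist view shows the yellow lens held upright at (264,250), with the yellow cup directly below it at (262,190) and lateral alignment good. I'll lower it, release, and retreat.

```bash
python3 -m jog '[[0,0,2,0,0,0],[0,0,4.5,0,0,0],[0,0,6.7,0,0,0],[0,0,8.2,0,0,0],[0,0,9,0,0,0],[0,0,9.4,0,0,0],[0,0,9.6,0,0,0],[0,0,9.6,0,0,0]]'
python3 -m jog '[[0,0,0,0,0,0],[0,0,0,0,0,0],[0,0,0,0,0,0],[0,0,0,0,0,0]]' 60
python3 -m jog '[[0,0,-0.5,0,0,0],[0,0,-2,0,0,0],[0,0,-5,0,0,0],[0,0,-8,0,0,0],[0,0,-11,0,0,0],[0,0,-13,0,0,0],[0,0,-14,0,0,0]]' 75
python3 - <<'E'
from station import ctrl
from h import *
c=ctrl.camera('wrist');cv2.imwrite('pics/w2.png',c['img'])
for col in HUE:
    for a,p,s in blobs(c['img'],col): print(col,a,p.round(1),s,'z5',ray(c,p,.005).round(4)[:2],'z33',ray(c,p,.033).round(4)[:2])
E
```

```text
time_s: 5.4
ee_pos: [0.4475, -0.1692, 0.211]
eef_rot: [-3.141, 0.001, -3.141]
force: [-0.5, -0.7, -1.4]
grip_width: 0.0311
grip_force: 40.0
time_s: 5.8
ee_pos: [0.4474, -0.1694, 0.2109]
eef_rot: [-3.141, 0.0, -3.141]
force: [0.5, 0.6, 0.5]
grip_width: 0.0559
grip_force: 0.0
time_s: 6.5
ee_pos: [0.4474, -0.1693, 0.3528]
eef_rot: [-3.14, 0.003, -3.141]
force: [-0.5, -0.2, -0.3]
grip_width: 0.0707
grip_force: 0.0
red 718 [416.3 195.4] [400 180  40  35] z5 [ 0.4621 -0.0097] z33 [ 0.455  -0.0234]
red 755 [424.9 248.3] [399 237  55  37] z5 [0.5217 0.0064] z33 [ 0.5095 -0.0087]
yellow 2194 [263.1 179.3] [235 152  58  58] z5 [ 0.4451 -0.1702] z33 [ 0.4394 -0.1701]
yellow 1045 [103.9 306.4] [ 91 272  34  68] z5 [ 0.5934 -0.3526] z33 [ 0.5751 -0.3369]
yellow 1053 [423.2 305.9] [403 272  34  68] z5 [0.5926 0.0129] z33 [ 0.5743 -0.0027]
yellow 3257 [368.8 364.8] [175 355 337  16] z5 [ 0.6725 -0.0431] z33 [ 0.6474 -0.0539]
green 351 [285.2 354.1] [272 345  28  17] z5 [ 0.6573 -0.1438] z33 [ 0.6335 -0.146 ]
blue 4462 [ 21.1 208. ] [  0 117  63 146] z5 [ 0.476  -0.4264] z33 [ 0.4678 -0.4044]
blue 476 [270.1 277.8] [255 268  31  20] z5 [ 0.5573 -0.1624] z33 [ 0.5421 -0.163 ]
```

View pics/w2.png

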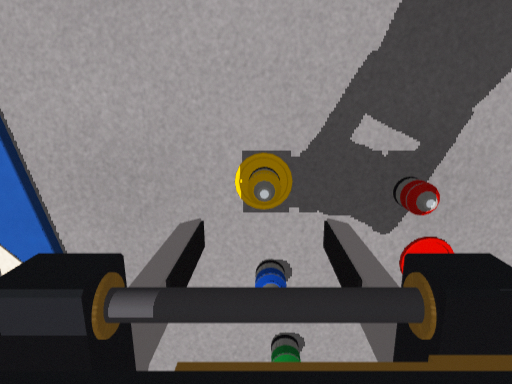

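Yellow stands centred in its cup (264,182). Next is the blue lens: go above it and measure.

```bash
python3 -m jog '[[-2,0.2,0,0,0,0],[-5,0.5,0,0,0,0],[-8,0.7,0,0,0,0],[-10,0.9,0,0,0,0],[-10.4,0.9,0,0,0,0],[-10.4,0.9,0,0,0,0]]' 75 | head -3
cat > look.py <<'E'
from station import ctrl
from h import *
o=ctrl.get_obs();print(o['time_s'],o['ee_pos'].round(4),o['eef_rot'].round(4))
c=ctrl.camera('wrist')
for col in HUE:
    for a,p,s in blobs(c['img'],col,150): 
        if p[1]<345: print(col,a,p.round(1),s,'z5',ray(c,p,.005).round(4)[:2],'z33',ray(c,p,.033).round(4)[:2])
E
python3 look.py
```

```text
time_s: 7.15
ee_pos: [0.5513, -0.1602, 0.3495]
eef_rot: [3.141, -0.002, -3.141]
7.15 [ 0.5513 -0.1602  0.3495] [ 3.1411e+00 -1.7000e-03 -3.1410e+00]
red 914 [420.2  86.7] [402  67  44  39] z5 [ 0.4564 -0.0099] z33 [ 0.4587 -0.0229]
red 2770 [431.  170.6] [401 142  61  58] z5 [0.5378 0.0105] z33 [ 0.5331 -0.0043]
yellow 2845 [253.3  76.5] [222  43  63  67] z5 [ 0.4472 -0.1699] z33 [ 0.4503 -0.169 ]
yellow 1058 [104.  306.1] [ 91 272  34  68] z5 [ 0.6928 -0.3403] z33 [ 0.6747 -0.3248]
yellow 1051 [423.2 306.1] [403 272  34  68] z5 [0.6928 0.0207] z33 [0.6747 0.005 ]
green 507 [277.8 274.1] [263 263  31  25] z5 [ 0.6532 -0.1443] z33 [ 0.6385 -0.1457]
blue 6705 [ 26.2 199.2] [  0  80  77 196] z5 [ 0.568  -0.4067] z33 [ 0.5606 -0.3854]
blue 590 [260.7 186.8] [244 172  34  36] z5 [ 0.5546 -0.163 ] z33 [ 0.5485 -0.1628]
```

```bash
python3 -m jog '[[0.1,-0.2,2,0,0,0],[0.1,-0.2,5,0,0,0],[0.1,-0.2,8,0,0,0],[0.1,-0.2,10.5,0,0,0],[0.1,-0.2,12.5,0,0,0],[0.1,-0.2,13.7,0,0,0],[0.1,-0.2,14.2,0,0,0],[0.1,-0.2,14.3,0,0,0]]' 75 40 | head -3
python3 -m jog '[[0,0,0,0,0,0],[0,0,0,0,0,0],[0,0,0,0,0,0],[0,0,0,0,0,0],[0,0,0,0,0,0],[0,0,0,0,0,0]]' 25 40
```

```text
time_s: 8.0
ee_pos: [0.5502, -0.1624, 0.2078]
eef_rot: [-3.142, 0.0, 3.142]
time_s: 8.6
ee_pos: [0.5504, -0.1623, 0.2078]
eef_rot: [-3.142, 0.0, -3.141]
force: [-0.5, -0.7, 2.1]
grip_width: 0.0313
grip_force: 40.0
```

```bash
python3 -m jog '[[0,0,-0.5,0,0,0],[0,0,-2,0,0,0],[0,0,-4.5,0,0,0],[0,0,-7,0,0,0],[0,0,-9,0,0,0],[0,0,-9.8,0,0,0],[0,0,-10,0,0,0]]' | tail -2
python3 -m jog '[[0.1,2,0,0,0,0],[0.3,6,0,0,0,0],[0.5,10,0,0,0,0],[0.7,14,0,0,0,0],[0.9,18,0,0,0,0],[1.1,22,0,0,0,0],[1.2,26,0,0,0,0],[1.2,30,0,0,0,0]]' | tail -1
python3 -m jog '[[0,3,0,0,0,0],[0,5.5,0,0,0,0],[0,7,0,0,0,0],[0,7.4,0,0,0,0],[0,7.4,0,0,0,0],[0,7.4,0,0,0,0]]'
python3 look.py
```

```text
grip_width: 0.0314
grip_force: 40.0
grip_force: 40.0
time_s: 10.7
ee_pos: [0.5385, 0.2108, 0.3075]
eef_rot: [-3.141, -0.0, 3.141]
force: [-0.1, -0.2, -1.3]
grip_width: 0.0313
grip_force: 40.0
10.7 [0.5385 0.2108 0.3075] [-3.1413e+00 -4.0000e-04  3.1409e+00]
red 3532 [ 43. 192.] [  8 160  71  65] z5 [0.5376 0.0121] z33 [0.5309 0.0318]
yellow 627 [189.6 306.4] [183 272  18  68] z5 [0.6536 0.1378] z33 [0.6354 0.145 ]
yellow 626 [337.4 306.1] [327 272  18  68] z5 [0.6533 0.2833] z33 [0.6352 0.2761]
blue 2815 [265.4 187.8] [232 160  67  58] z5 [0.5339 0.2123] z33 [0.5276 0.2121]
blue 1902 [263.5 241.5] [233 217  62  62] z5 [0.5854 0.2106] z33 [0.574  0.2106]
```

Held upright, with the cup directly below. Lower and release.

```bash
python3 -m jog '[[0,0.1,2,0,0,0],[0,0.1,4.5,0,0,0],[0,0.1,6.7,0,0,0],[0,0.1,8.2,0,0,0],[0,0.1,9,0,0,0],[0,0.1,9.4,0,0,0],[0,0.1,9.6,0,0,0],[0,0.1,9.6,0,0,0]]' | head -4
python3 -m jog '[[0,0,0,0,0,0],[0,0,0,0,0,0],[0,0,0,0,0,0],[0,0,0,0,0,0]]' 60 | tail -3
python3 -m jog '[[0,0,-0.5,0,0,0],[0,0,-2,0,0,0],[0,0,-5,0,0,0],[0,0,-8,0,0,0],[0,0,-11,0,0,0],[0,0,-13,0,0,0],[0,0,-14,0,0,0]]' 75 | head -2
python3 - <<'E'
exec(open('look.py').read())
cv2.imwrite('pics/w3.png',c['img'])
E
```

```text
time_s: 11.55
ee_pos: [0.5385, 0.2127, 0.2122]
eef_rot: [3.141, 0.001, -3.141]
force: [-0.1, -0.8, -1.3]
force: [0.3, 1.3, 0.5]
grip_width: 0.0559
grip_force: 0.0
time_s: 12.65
ee_pos: [0.5382, 0.2127, 0.3549]
12.65 [0.5382 0.2127 0.3549] [ 3.1404  0.0037 -3.1413]
red 877 [ 16.4 100.2] [ 0 81 34 37] z5 [ 0.4575 -0.0295] z33 [ 0.4586 -0.0089]
red 2646 [ 70.5 180.4] [ 41 153  60  56] z5 [0.5378 0.012 ] z33 [0.532  0.0291]
yellow 1062 [103.9 306.2] [ 91 272  34  68] z5 [0.6855 0.0292] z33 [0.6672 0.0448]
yellow 1062 [423.3 306.1] [403 272  34  68] z5 [0.6858 0.3973] z33 [0.6675 0.3816]
green 986 [206.3 269.8] [187 245  36  43] z5 [0.6398 0.1492] z33 [0.6254 0.1546]
blue 2071 [262.5 178.8] [234 153  58  56] z5 [0.5362 0.212 ] z33 [0.5305 0.2121]
```

View pics/w3.png

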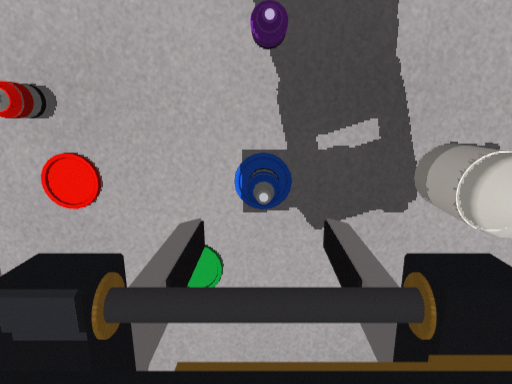

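Blue is seated in its cup at (263,182). Next the red lens at about (0.459, -0.016).

```bash
python3 -m jog '[[1,-3,0,0,0,0],[2.4,-7,0,0,0,0],[3.8,-11,0,0,0,0],[5.2,-15,0,0,0,0],[6.6,-19,0,0,0,0],[7.6,-22,0,0,0,0],[7.9,-22.9,0,0,0,0],[7.9,-22.9,0,0,0,0]]' 75 | head -3
python3 look.py
```

```text
time_s: 13.5
ee_pos: [0.4592, -0.0169, 0.3515]
eef_rot: [3.142, -0.0, 3.14]
13.5 [ 0.4592 -0.0169  0.3515] [ 3.1415e+00 -4.0000e-04  3.1399e+00]
red 620 [262.3 185.1] [245 169  35  36] z5 [ 0.4616 -0.0182] z33 [ 0.4556 -0.0181]
red 2224 [289.3 253.1] [263 228  54  52] z5 [0.5376 0.0111] z33 [0.525  0.0087]
yellow 2212 [115.5 170.2] [ 82 142  63  59] z5 [ 0.4458 -0.1684] z33 [ 0.4411 -0.1554]
yellow 1044 [103.8 306.4] [ 91 272  34  68] z5 [ 0.6026 -0.1991] z33 [ 0.5844 -0.1834]
yellow 1054 [423.2 306.3] [403 272  34  68] z5 [0.6033 0.1646] z33 [0.585 0.149]
blue 1034 [477.2 242.8] [445 228  67  39] z5 [0.526  0.2142] z33 [0.5144 0.1943]
```

```bash
python3 -m jog '[[0.1,-0.1,2,0,0,0],[0.1,-0.1,5,0,0,0],[0.1,-0.1,8,0,0,0],[0.1,-0.1,10.5,0,0,0],[0.1,-0.1,12.5,0,0,0],[0.1,-0.1,13.7,0,0,0],[0.1,-0.1,14.3,0,0,0],[0.1,-0.1,14.4,0,0,0]]' 75 40 | head -3
python3 -m jog '[[0,0,0,0,0,0],[0,0,0,0,0,0],[0,0,0,0,0,0],[0,0,0,0,0,0],[0,0,0,0,0,0],[0,0,0,0,0,0]]' 25 40
python3 -m jog '[[0,0,-0.5,0,0,0],[0,0,-2,0,0,0],[0,0,-4.5,0,0,0],[0,0,-7,0,0,0],[0,0,-9,0,0,0],[0,0,-9.8,0,0,0],[0,0,-10,0,0,0]]' | tail -2
python3 -m jog '[[-1,0.4,0,0,0,0],[-3,1.1,0,0,0,0],[-5,1.8,0,0,0,0],[-7,2.5,0,0,0,0],[-7.8,2.8,0,0,0,0],[-8,2.9,0,0,0,0],[-8,2.9,0,0,0,0]]'
python3 look.py
```

```text
time_s: 14.35
ee_pos: [0.4586, -0.0168, 0.2074]
eef_rot: [3.142, -0.0, -3.141]
time_s: 14.95
ee_pos: [0.4584, -0.0173, 0.2079]
eef_rot: [-3.142, 0.0, -3.141]
force: [-1.1, -0.0, 2.0]
grip_width: 0.0311
grip_force: 40.0
grip_width: 0.0315
grip_force: 40.0
time_s: 16.35
ee_pos: [0.5382, 0.0118, 0.3069]
eef_rot: [3.142, -0.001, -3.141]
force: [0.2, 0.8, -1.2]
grip_width: 0.0311
grip_force: 40.0
16.35 [0.5382 0.0118 0.3069] [ 3.1416e+00 -1.4000e-03 -3.1413e+00]
red 2697 [262.7 187.2] [230 161  67  56] z5 [0.5327 0.011 ] z33 [0.5264 0.0111]
red 2096 [263.5 240.9] [233 214  62  66] z5 [0.5839 0.0118] z33 [0.5726 0.0118]
yellow 3699 [45.4 85.8] [ 0 49 85 75] z5 [ 0.4463 -0.1697] z33 [ 0.4486 -0.1517]
yellow 618 [189.7 306.2] [183 272  18  68] z5 [ 0.6524 -0.0608] z33 [ 0.6342 -0.0536]
yellow 617 [337.5 306.5] [327 272  18  68] z5 [0.6528 0.0845] z33 [0.6346 0.0772]
blue 2678 [483.8 193.7] [451 161  61  65] z5 [0.5386 0.2099] z33 [0.5318 0.1902]
```

```bash
python3 -m jog '[[0,0,2,0,0,0],[0,0,4.5,0,0,0],[0,0,6.7,0,0,0],[0,0,8.2,0,0,0],[0,0,9,0,0,0],[0,0,9.4,0,0,0],[0,0,9.6,0,0,0],[0,0,9.6,0,0,0]]' | head -4
python3 -m jog '[[0,0,0,0,0,0],[0,0,0,0,0,0],[0,0,0,0,0,0],[0,0,0,0,0,0]]' 60 | tail -3
python3 -m jog '[[0,0,-0.5,0,0,0],[0,0,-2,0,0,0],[0,0,-5,0,0,0],[0,0,-8,0,0,0],[0,0,-11,0,0,0],[0,0,-13,0,0,0],[0,0,-14,0,0,0]]' 75 | head -2
python3 look.py
python3 -m jog '[[-1,-1.5,0,0,0,0],[-3,-4.5,0,0,0,0],[-5,-7.5,0,0,0,0],[-7,-10.5,0,0,0,0],[-9,-13.5,0,0,0,0],[-10.2,-15.2,0,0,0,0],[-10.5,-15.6,0,0,0,0],[-10.5,-15.6,0,0,0,0]]' | head -3
python3 look.py
```

```text
time_s: 17.2
ee_pos: [0.5384, 0.0117, 0.2121]
eef_rot: [-3.142, 0.001, -3.141]
force: [0.3, -0.0, -2.1]
force: [0.3, 0.8, 1.2]
grip_width: 0.056
grip_force: 0.0
time_s: 18.3
ee_pos: [0.5384, 0.0117, 0.3539]
18.3 [0.5384 0.0117 0.3539] [-3.1414e+00  2.8000e-03 -3.1414e+00]
red 2132 [263.  179.6] [235 153  57  57] z5 [0.5367 0.0111] z33 [0.531  0.0112]
yellow 2637 [78.  88.6] [40 57 70 64] z5 [ 0.4465 -0.1686] z33 [ 0.4486 -0.1532]
yellow 1063 [103.9 306.2] [ 91 272  34  68] z5 [ 0.6849 -0.1717] z33 [ 0.6666 -0.1561]
yellow 1048 [423.3 306.2] [404 272  33  68] z5 [0.6849 0.1952] z33 [0.6666 0.1796]
green 717 [388.1 259.6] [367 244  37  39] z5 [0.6268 0.1493] z33 [0.6135 0.1376]
blue 2196 [456.2 180.9] [426 153  68  57] z5 [0.538 0.212] z33 [0.5322 0.1949]
time_s: 19.15
ee_pos: [0.6435, -0.145, 0.35]
eef_rot: [3.141, -0.002, 3.141]
19.15 [ 0.6435 -0.145   0.35  ] [ 3.1410e+00 -2.1000e-03  3.1409e+00]
red 2732 [425.5  75.4] [394  42  72  67] z5 [0.5383 0.0097] z33 [ 0.5414 -0.0037]
yellow 1061 [103.8 306. ] [ 91 272  34  68] z5 [ 0.7848 -0.3257] z33 [ 0.7667 -0.3101]
yellow 1060 [423.2 306. ] [403 272  34  68] z5 [0.7853 0.0359] z33 [0.7672 0.0203]
green 568 [263.2 189.6] [247 175  34  35] z5 [ 0.6498 -0.1452] z33 [ 0.6433 -0.1451]
blue 3698 [ 17.4 139.7] [  0  55  53 136] z5 [ 0.5986 -0.39  ] z33 [ 0.5965 -0.3689]
```

```bash
python3 -m jog '[[-0.1,0,2,0,0,0],[-0.1,0,5,0,0,0],[-0.1,0,8,0,0,0],[-0.1,0,10.5,0,0,0],[-0.1,0,12.5,0,0,0],[-0.1,0,13.7,0,0,0],[-0.1,0,14.2,0,0,0],[-0.1,0,14.3,0,0,0]]' 75 40 | head -3
python3 -m jog '[[0,0,0,0,0,0],[0,0,0,0,0,0],[0,0,0,0,0,0],[0,0,0,0,0,0],[0,0,0,0,0,0],[0,0,0,0,0,0]]' 25 40
python3 -m jog '[[0,0,-0.5,0,0,0],[0,0,-2,0,0,0],[0,0,-4.5,0,0,0],[0,0,-7,0,0,0],[0,0,-9,0,0,0],[0,0,-9.8,0,0,0],[0,0,-10,0,0,0],[0,0,-10,0,0,0]]' | tail -6
python3 -m jog '[[0,2,0,0,0,0],[0.2,6,0,0,0,0],[0.4,10,0,0,0,0],[0.5,14,0,0,0,0],[0.6,18,0,0,0,0],[0.7,22,0,0,0,0],[0.7,25,0,0,0,0],[0.7,27,0,0,0,0]]' | tail -1
python3 -m jog '[[0,0.9,0,0,0,0],[0,1.2,0,0,0,0],[0,1.2,0,0,0,0],[0,1.2,0,0,0,0]]'
python3 look.py
```

```text
time_s: 20.0
ee_pos: [0.6444, -0.1439, 0.2088]
eef_rot: [3.142, 0.0, -3.141]
time_s: 20.6
ee_pos: [0.6444, -0.1443, 0.2088]
eef_rot: [-3.141, 0.0, -3.141]
force: [-0.4, 0.9, 1.6]
grip_width: 0.0313
grip_force: 40.0
time_s: 21.4
ee_pos: [0.6443, -0.1442, 0.3082]
eef_rot: [3.141, -0.001, -3.141]
force: [0.8, 0.3, -1.2]
grip_width: 0.0312
grip_force: 40.0
grip_force: 40.0
time_s: 22.6
ee_pos: [0.6374, 0.1368, 0.3085]
eef_rot: [-3.141, -0.0, 3.141]
force: [-0.7, 0.0, -2.8]
grip_width: 0.0314
grip_force: 40.0
22.6 [0.6374 0.1368 0.3085] [-3.1414e+00 -3.0000e-04  3.1408e+00]
red 3491 [114.4  76.6] [70 39 80 75] z5 [0.5382 0.0129] z33 [0.5413 0.0252]
yellow 624 [189.7 306.2] [183 272  18  68] z5 [0.753  0.0637] z33 [0.7348 0.0709]
yellow 621 [337.4 306.5] [327 272  18  68] z5 [0.7535 0.2097] z33 [0.7353 0.2025]
green 2765 [263.5 188.1] [231 161  66  56] z5 [0.6334 0.1367] z33 [0.627  0.1368]
green 1820 [263.5 242.7] [233 218  62  62] z5 [0.686  0.1367] z33 [0.6744 0.1367]
blue 3323 [350.2  76.9] [318  39  73  76] z5 [0.5387 0.2089] z33 [0.5417 0.2018]
```

Aligned over the green cup. Lower, release, retreat, and back off for a clear look.

```bash
python3 -m jog '[[0,0,2,0,0,0],[0,0,4.5,0,0,0],[0,0,6.7,0,0,0],[0,0,8.2,0,0,0],[0,0,9,0,0,0],[0,0,9.4,0,0,0],[0,0,9.6,0,0,0],[0,0,9.6,0,0,0]]' | head -4
python3 -m jog '[[0,0,0,0,0,0],[0,0,0,0,0,0],[0,0,0,0,0,0],[0,0,0,0,0,0]]' 60 | tail -3
python3 -m jog '[[0,0,-0.5,0,0,0],[0,0,-2,0,0,0],[0,0,-5,0,0,0],[0,0,-8,0,0,0],[0,0,-11,0,0,0],[0,0,-14,0,0,0],[0,0,-16,0,0,0]]' 75 | head -2
python3 -m jog '[[3,0,0,0,0,0],[7,0,0,0,0,0],[11,0,0,0,0,0],[15,0,0,0,0,0],[19,0,0,0,0,0],[21,0,0,0,0,0],[22,0,0,0,0,0],[22,0,0,0,0,0]]' | head -2
python3 - <<'E'
from station import ctrl
import cv2,numpy as np
a=ctrl.camera('scene')['img'][95:265,120:380];cv2.imwrite('pics/s1.png',cv2.resize(a,(780,510),interpolation=cv2.INTER_CUBIC))
E
```

```text
time_s: 23.45
ee_pos: [0.6375, 0.1377, 0.2132]
eef_rot: [3.141, 0.001, -3.141]
force: [-0.1, 0.2, -1.5]
force: [-0.3, -0.1, 0.6]
grip_width: 0.0558
grip_force: 0.0
time_s: 24.55
ee_pos: [0.6371, 0.1377, 0.3767]
time_s: 25.35
ee_pos: [0.4169, 0.1377, 0.3738]
```

View pics/s1.png

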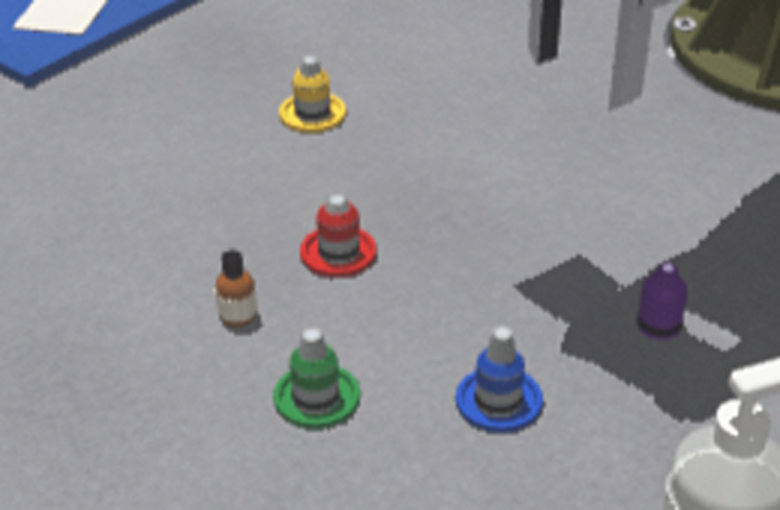

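All four stand upright and centred in their own cups: yellow (312,100), red (338,240), green (316,380), blue (500,385). The oil, gel and purple look-alike are untouched.

```bash
python3 -c "
from station import ctrl
print(ctrl.hand_in())"
```

```text
the job is handed in; nothing more can be done
None
```

The job is handed in: all four objectives stand upright in the cups of their own colour, the oil and gel bottles look undisturbed in the last camera view, and it took about 25 s; the hand-in call returned no verdict.

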